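# Tip three pipe-clamp saddles out of the full tote

## Robot

A 6-joint arm with a two-finger parallel gripper is mounted at the origin on the work surface. World frame = base frame: x ahead of the robot, y to its left, z up, the work surface at z = 0. Lengths are in m, angles in rad, forces in N, time in s.
With the tool pointing down it reaches from about 0.35 to 0.775 m from the base axis. Payload 5.5 kg.
Tool frame: the origin (TCP) lies at the very end of the fingers, on their centre line; the grasp point (between the pads) lies 19 mm behind it; z points along the fingers, y is the line along which they close (so a half turn about z gives the same grasp; the last joint's range is limited). The gripper opens to 85 mm and grips with 20 to 120 N. Pads are 22 mm wide; open, the fingers measure 114 mm over their backs; the gripper's body (76 mm by 85 mm) begins 54 mm behind the grasp point. The pads swing forward as they close: fully open they stand 13 mm farther back than shut.
Start: joints at [-1.314, 0.313, 0.046, 1.304, 0, 1.431], TCP at [0.222, -0.53, 0.231] pointing down, gripper open.
Joint ranges: [-2.76, 2.76], [-0.86, 1.69], [-1.03, 1.26], [-2.2, 2.34], [-1.47, 1.5], [-3.14, 3.14]. Speed limits (rad/s): [2.57, 2.57, 3.14, 3.14, 3.14, 3.14].

## Interface

Orientations are given as a unit quaternion [w, x, y, z].
In Python, from workcell import env, cams, ticket, spotter gives the robot as it stands.
- The arm moves only by the tool jog_arm, never from a script. Its argument "increments" is a list that holds one entry, the list of rows, each a list of 7 numbers: the shift along the tool's x, y, z in units of 0.25 m (1.0 is 0.25 m), then the turn, a rotation vector about the tool's x, y, z in units of 180 degrees (1.0 is 180 degrees), then the closure in counts, from 0 (fully open) to 255 (shut). A call has 1 to 20 rows; each row shifts and turns the commanded pose from where the row before left it, along the tool's axes as they then stand; what a row does not reach is not made up. A row lasts 1/10 s, in which the tool goes at most 50 mm and 8.59 degrees, less where a joint would pass 70% of its speed; a pose out of reach is approached as far as the arm can. A call with a number of a shift or a turn outside -1 to 1 is refused whole. A call with a gripper value outside its range is refused whole. The fingers move at their own pace and stop on an object; "force" is the grip in N (left out, the last holds). Time passes only in rows, so rows that do not move let the fingers close. It gives the time, the measured TCP pose, the force, the opening and the grip force at its end, in the units of the state.
- env.get_state(): the state, without advancing time (a new reading comes with each control period).
- cams.read_camera(name): name is "scene" or "top"; returns a dict with "pixels" (384x512x3 uint8, red, green, blue), "fx", "fy", "cx", "cy" (pixels), "xyz" and "attitude" of the camera in the world. Camera axes: x right, y down, z forward; pixel columns grow to the right and rows downward; lengths in m; the calibration is good to about 2 mm. A picture is of the moment at which its call begins. There is no depth.
- ticket.hand_in(): hands the job in; it is judged then, once.
Trained networks look in the newest picture that a camera, given by its name, has taken for a name from the list of things; names that differ only in an ending like _2 or _b are one class to them, and where a whole thing is asked for, a point or a joint stands for the part that bears it (a point fixed in the world has none). Each returns a list of dicts, best first, with "conf" (0 to 1); they miss things now and then, are a little off and sometimes report something else, mostly with a low value. They report only what shows in the picture. A call takes as long as a camera call. They do not tell look-alikes from the thing itself.
- spotter.find_in(target, camera): "uv" ([column, row] in pixels, amid what is visible of it).
- spotter.cut_out(target, camera): "region" (384x512 bool, what is visible of it) and "uv" ([column, row] in pixels, amid what is visible of it).
- spotter.landmark_of(target, camera): "uv" ([column, row] in pixels: a listed point, or the origin of a listed thing).
The state is a dict: "clock": time; "joint_pos": joint angles; "qvel": joint speeds; "tau": joint torques, N m; "tcp_pos": TCP position; "orientation": TCP orientation; "wrist_force": force on the tool from outside, world axes, zero at the start; "ft_torque": the same for the moment, N m; "finger_gap": finger opening in m; "grip_force": force on a finger pad.
Only numpy, scipy, OpenCV 4.12 (cv2) and the standard library are available. Lean on these libraries where they do the work, as an engineer would, in place of code of your own. Each camera call takes 0.05 s, during which the arm holds its last target. There are 200 camera calls.

## Task

Pick up the red tote of cast clamp saddles by its wooden grip, hold its open mouth low over the green tray (no more than a hand's breadth, 100 mm, above it) and tilt it gently, never steeper than about 40 degrees, until the first saddle starts to slide; then keep it tilted about there, without levelling it, until three saddles have slid out into the tray - a fourth is all right, more is not. Let the tilt do the work without touching the saddles, then level the tote and set it back in the middle of its black mat, lined up with it as before, with the other saddles still inside, and let go; leave the tray and the other things on the bench where they are.

Things in the scene. Friction and masses are not known exactly. Their poses are not given: they have to be found in the camera images.
- tote_grip (a point): Centre of the wooden grip of the loose red steel tote (220 mm long in x, 84 wide in y; 0.35 kg empty, about 0.8 full, varying), 97 mm above its underside, over its middle. Grip bar: 12 mm thick in x, 22 high, 84 long in y between steel straps; pinch it from above, fingers closing along x. z up; x towards the closed back, open mouth at -x, at the start roughly facing the robot.
- tote_mouth (a point): Middle of the lower front edge of the tote's mouth, at the underside: 110 mm along -x and 97 mm below the grip point; same axes. Floor and walls are 3 mm thick, side walls 42 mm high (30 near the mouth); the floor simply ends at the mouth, without a lip, and saddles slide out over it when this end is lowered.
- mat: Black rubber mat, fixed, 300 mm (x) by 150 mm (y), 4 mm thick, on which the tote stands at the start and must stand again. Origin: centre of its underside, on the bench; x is the long way, as the tote stands.
- tray_floor (a point): Centre of the inner floor of the loose green steel tray (240 mm in x by 200 mm in y outside, walls 35 mm high and 4 mm thick, 0.9 kg). The point is 4 mm above the bench. The tray stands left or right of the mat.
- spanner: Steel spanner, 160 mm long, lying on the bench between the mat and tray. Bystander.
- hammer: Hammer, 300 mm long, lying on the bench at the robot's right. Bystander.
- flap_wheel: Flap wheel, a brown disc 165 mm across and 41 mm high with a red band, lying flat far out in the middle. Bystander; origin at its underside.
- oil_can: Copper oil can with a thin spout, 64 mm across, 140 mm high, standing at the left. Bystander; origin at its underside.
- saddle0_mid (a point): Centre of saddle 0, nearest the mouth, first to slide out. The six loose saddles are cast-aluminium halves of pipe clamps, each 70 mm long (y), 30 wide (x), 18 high, 75 g; point 9 mm above the underside. At the start they lie flat across the tote in a row along its x, 31 mm apart, saddle 0 with its centre 46 mm behind the mouth edge.
- saddle1_mid (a point): Centre of saddle 1, second from the mouth; as saddle 0. Only friction holds the saddles (coefficient 0.41 to 0.6, different each time): they start to slide, more or less all together, at a tilt of about 22 to 31 degrees, run faster the steeper it is, and stop again when the tilt is eased a few degrees.
- saddle2_mid (a point): Centre of saddle 2, number 3 from the mouth at the start; as saddle 0.
- saddle3_mid (a point): Centre of saddle 3, number 4 from the mouth at the start; as saddle 0.
- saddle4_mid (a point): Centre of saddle 4, number 5 from the mouth at the start; as saddle 0.
- saddle5_mid (a point): Centre of saddle 5, number 6 from the mouth at the start; as saddle 0.
There are look-alikes about, which are no part of the job. Leave any turquoise look-alike of the part that bears saddle5_mid alone.

How it is judged:
By the outcome, as a careful person would: the job done as asked, in the order asked, and still so for the second after the job is handed in, with the robot touching nothing.
It also fails if it takes over 72 s, if anything falls off the work surface, if the arm or the gripper's body presses on something with over 40 N, if the wrist force passes 120 N, or if a joint passes its speed limit or range.

## Working session

There is one attempt and no reset: what is moved stays moved. The work goes in short steps, Python scripts to look and compute and a tool call to move; the robot and the scene stay as the last step left them, time stands still between calls to the robot, and variables do not carry over. Pictures are saved under pics/ and viewed, at most 11 in all, crops included, and the job is handed in when it is done.

Besides the shell and the picture viewer there is one more tool, called as name([rows], argument=value, ...), one row to a line, values as JSON. jog_arm: Moves the arm, as the interface text tells. Shifts and turns lie within -1 to 1; 1 stands for 0.25 m of shift or 180 degrees of turn. Its arguments: {"type":"object","properties":{"increments":{"type":"array"},"force":{"type":"number"}},"required":["increments"]}

```bash
mkdir -p pics
cat > h.py <<'E'
import numpy as np, cv2
from scipy.spatial.transform import Rotation as R
from workcell import env, cams, ticket, spotter
def cam(n): return cams.read_camera(n)
def att(c):
    a=np.array(c['attitude'],float)
    return a if a.shape==(3,3) else R.from_quat(a[[1,2,3,0]]).as_matrix()
def ray(c,uv):
    d=att(c)@np.array([(uv[0]-c['cx'])/c['fx'],(uv[1]-c['cy'])/c['fy'],1]); return np.array(c['xyz']),d
def onz(c,uv,z):
    o,d=ray(c,uv); return o+d*(z-o[2])/d[2]
def tri(c1,u1,c2,u2):
    o1,d1=ray(c1,u1);o2,d2=ray(c2,u2)
    s=np.linalg.lstsq(np.c_[d1,-d2],o2-o1,rcond=None)[0]
    p,q=o1+s[0]*d1,o2+s[1]*d2; return (p+q)/2,np.linalg.norm(p-q)
def proj(c,p):
    v=att(c).T@(np.array(p)-c['xyz']); return [c['fx']*v[0]/v[2]+c['cx'],c['fy']*v[1]/v[2]+c['cy']]
E
python3 - <<'E'
from h import *
np.set_printoptions(precision=4,suppress=True)
cs={n:cam(n) for n in('scene','top')}
for n,c in cs.items():
    cv2.imwrite(f'pics/{n}0.png',c['pixels'][:,:,::-1]); print(n,c['xyz'],c['attitude'],c['fx'])
for t,z in [('tote_grip',.101),('tote_mouth',.004),('mat',.0),('tray_floor',.004),('saddle0_mid',.016),('saddle5_mid',.016),('spanner',0.003),('oil_can',0),('flap_wheel',0),('hammer',.01)]:
    for n,c in cs.items():
        for d in spotter.landmark_of(t,n)[:2]: print(t,n,round(d['conf'],2),np.array(d['uv']).round(1),onz(c,d['uv'],z))
print(env.get_state())
E
```

```text
scene [1.3397 0.6992 0.8712] [-0.1771  0.3532  0.8222 -0.4097] 411.0425896138814
top [ 0.4451 -0.0003  1.3257] [-0.0385  0.7135 -0.6987  0.0363] 440.6582146870772
tote_grip scene 0.96 [231.6 147.7] [ 0.473  -0.2641  0.101 ]
tote_grip top 0.7 [342.3 219.6] [ 0.4943 -0.2396  0.101 ]
tote_mouth scene 0.78 [244.8 158.1] [ 0.3827 -0.2898  0.004 ]
tote_mouth scene 0.28 [237.1 168. ] [ 0.4525 -0.2611  0.004 ]
tote_mouth top 0.83 [348.2 257. ] [ 0.3878 -0.2761  0.004 ]
mat scene 0.88 [230.8 178.7] [ 0.5138 -0.2311  0.    ]
mat scene 0.18 [233.5 171.7] [ 0.4753 -0.2572  0.    ]
tray_floor scene 0.86 [342.4 229.8] [0.4675 0.2287 0.004 ]
tray_floor top 0.76 [175.2 221.5] [0.4819 0.2414 0.004 ]
saddle0_mid scene 0.46 [242.  168.4] [ 0.454  -0.2325  0.016 ]
saddle0_mid top 0.84 [345.8 241.2] [ 0.4343 -0.2665  0.016 ]
saddle0_mid top 0.38 [329.9 192.4] [ 0.578  -0.2192  0.016 ]
saddle5_mid scene 0.59 [175.  216.9] [ 0.798  -0.1883  0.016 ]
saddle5_mid scene 0.46 [287.6 185.3] [ 0.4182 -0.0389  0.016 ]
saddle5_mid top 0.8 [325.6 115.6] [ 0.8124 -0.2054  0.016 ]
saddle5_mid top 0.67 [275.4 254.1] [ 
[... 401 characters left out ...]
[ 0.7743 -0.037  -0.    ]
flap_wheel scene 0.53 [241.9 166.2] [ 0.427  -0.2611  0.    ]
flap_wheel top 0.68 [268.9 123.9] [ 0.7872 -0.0339  0.    ]
hammer scene 0.82 [196.3 152.2] [ 0.492  -0.4545  0.01  ]
{'clock': 1.1, 'joint_pos': array([-1.3136,  0.3132,  0.0461,  1.3036,  0.    ,  1.4312]), 'qvel': array([ 0.0021,  0.0027, -0.0015, -0.0001,  0.0005,  0.0018]), 'tau': array([ -0.0001, -48.0481,  29.8817,   0.0004,   0.    ,   0.    ]), 'tcp_pos': array([ 0.2222, -0.5304,  0.2313]), 'orientation': array([0.    , 0.9804, 0.1971, 0.    ]), 'wrist_force': array([ 0.2372, -0.5845,  0.0742]), 'ft_torque': array([ 0.0206, -0.0243,  0.0039]), 'grip_force': 0.0, 'finger_gap': 0.08523626055020564}
```

Run:
```python
import cv2
a=cv2.imread('pics/top0.png')[60:360,90:490]; cv2.imwrite('pics/topc.png',cv2.resize(a,(800,600),interpolation=cv2.INTER_CUBIC))
a=cv2.imread('pics/scene0.png')[100:300,130:430]; cv2.imwrite('pics/scenec.png',cv2.resize(a,(800,533),interpolation=cv2.INTER_CUBIC))
```

```text
(no output)
```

View pics/topc.png

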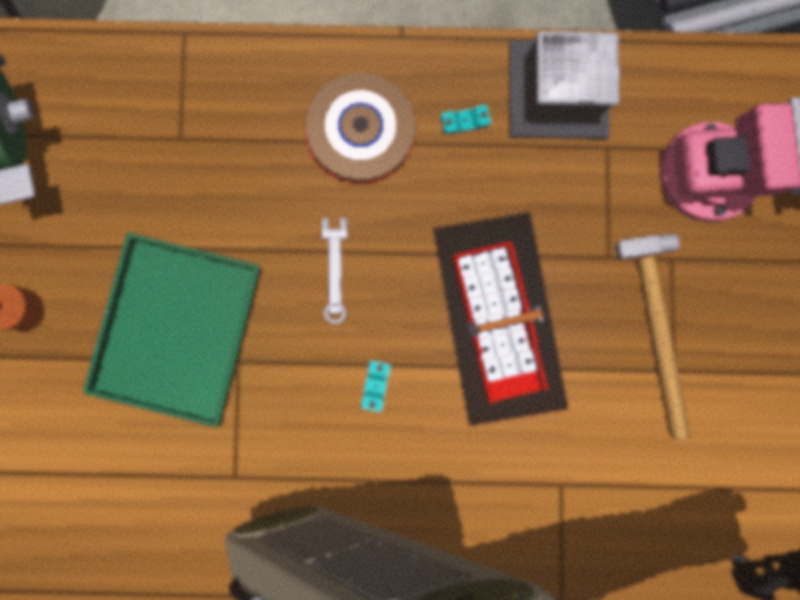

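View pics/scenec.png

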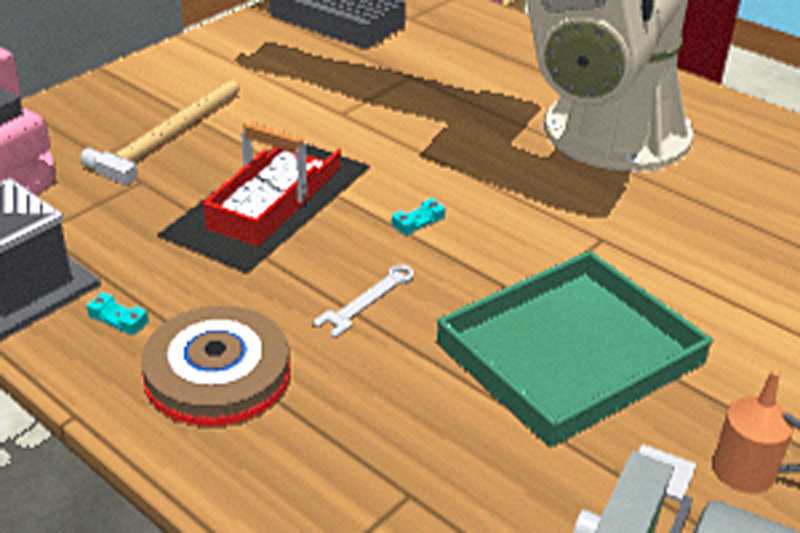

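```bash
cat > fit.py <<'E'
from h import *
def quad(c,mask,z):
    n,l,s,_=cv2.connectedComponentsWithStats(mask.astype(np.uint8)); i=1+np.argmax(s[1:,4])
    p=np.argwhere(l==i)[:,::-1]; h=cv2.convexHull(p.astype(np.int32))[:,0]
    w=np.array([onz(c,u,z)[:2] for u in h],np.float32)*1000
    (x,y),sz,a=cv2.minAreaRect(w); b=cv2.boxPoints(((x,y),sz,a)); e=[b[1]-b[0],b[2]-b[1]]; e=max(e,key=np.linalg.norm)
    yaw=np.degrees(np.arctan2(e[1],e[0])); yaw=(yaw+90)%180-90
    return np.round([x,y],1),np.round(sorted(sz),1),round(float(yaw),2)
def masks(c):
    p=cv2.cvtColor(c['pixels'],cv2.COLOR_RGB2HSV).astype(int); H,S,V=p[...,0],p[...,1],p[...,2]
    red=((H<4)|(H>176))&(S>190)&(V>110); green=(H>65)&(H<85)&(S>100); dark=(V<70)
    r=np.zeros(H.shape,bool); r[160:275,300:380]=1
    t=np.zeros(H.shape,bool); t[150:300,100:230]=1
    return dark&r,red&r,green&t
if __name__=='__main__':
    c=cam('top'); d,r,g=masks(c)
    print('mat',quad(c,d,.004)); print('tray',quad(c,g,.035)); 
    for z in(.034,.046): print('tote',quad(c,r,z))
    w=(c['pixels'].min(2)>185); w[:160]=0; w[275:]=0; w[:,:300]=0; w[:,380:]=0
    w=cv2.morphologyEx(w.astype(np.uint8),cv2.MORPH_CLOSE,np.ones((9,9)))
    print('saddles',quad(c,w>0,.025))
    s=c
    cs=cam('scene'); G=spotter.find_in('tote_grip','scene')[0]; T=spotter.find_in('tote_grip','top')[0]
    print('grip find',onz(c,T['uv'],.101),T,onz(cs,G['uv'],.101),G)
    print('grip tri',tri(c,T['uv'],cs,G['uv']))
    print('grip cutout'); 
    for n,cc in(('top',c),('scene',cs)):
        k=spotter.cut_out('mat',n)
        if k: print(n,k[0]['conf'],quad(cc,k[0]['region'],.004))
    # wood grip: brown pixels over the tote
    p=cv2.cvtColor(c['pixels'],cv2.COLOR_RGB2HSV).astype(int)
    print([c['pixels'][int(60+y/2),int(90+x/2)].tolist() for x,y in((505,322),(520,319),(515,390),(540,313))])
E
python3 fit.py
```

```text
mat (array([ 502. , -250.3]), array([144.4, 292.1]), 11.08)
tray (array([473.7, 233.5]), array([198.7, 236.2]), -12.89)
tote (array([ 402.3, -267.7]), array([29.1, 85.8]), -74.93)
tote (array([ 402.7, -265.3]), array([28.9, 85. ]), -74.93)
saddles (array([ 506.1, -242. ]), array([ 70.7, 184.1]), 14.01)
grip find [ 0.49400694 -0.24070413  0.101     ] {'uv': [342.7, 219.7], 'conf': 0.94} [ 0.56587975 -0.19347296  0.101     ] {'uv': [226.0, 165.2], 'conf': 0.82}
grip tri (array([ 0.50109228, -0.25791387,  0.03992808]), np.float64(0.013777144801717602))
grip cutout
top 0.97 (array([ 503.2, -249.2]), array([157.1, 302.3]), 11.64)
scene 0.75 (array([ 502.9, -243.6]), array([144.9, 302.5]), 9.17)
[[185, 111, 62], [184, 111, 64], [218, 42, 29], [147, 91, 58]]
```

```bash
cat > fit2.py <<'E'
from fit import *
c=cam('top'); P=c['pixels'].astype(int); d,r,g=masks(c)
hull=np.zeros(d.shape,np.uint8)
n,l,s,_=cv2.connectedComponentsWithStats(d.astype(np.uint8)); i=1+np.argmax(s[1:,4])
h=cv2.convexHull(np.argwhere(l==i)[:,::-1].astype(np.int32)); cv2.fillConvexPoly(hull,h,1)
hull=cv2.erode(hull,np.ones((3,3)))>0
redd=hull&(P[...,0]>110)&(P[...,0]-P[...,1]>60)&(P[...,1]<80)
white=hull&(P.min(2)>150)
brown=hull&(P[...,0]>110)&(P[...,1]>75)&(P[...,1]<140)&(P[...,0]-P[...,2]>50)&(P[...,1]-P[...,2]>20)
body=cv2.morphologyEx((redd|white|brown).astype(np.uint8),cv2.MORPH_OPEN,np.ones((2,2)))>0
rw=cv2.morphologyEx((redd|white).astype(np.uint8),cv2.MORPH_CLOSE,np.ones((9,9)))>0
for z in(.034,.046): print('tote',z,quad(c,rw,z))
print('grip',quad(c,brown,.112),brown.sum())
for y in range(165,270,3):
    print(y,''.join('RWB.'[0 if redd[y,x] else 1 if white[y,x] else 2 if brown[y,x] else 3] if hull[y,x] else ' ' for x in range(305,378)))
E
python3 fit2.py
```

```text
tote 0.034 (array([ 495.2, -246.3]), array([ 92.5, 224.3]), 13.78)
tote 0.046 (array([ 494.7, -244. ]), array([ 91.6, 222.2]), 13.78)
grip (array([ 493.4, -243.4]), array([12.3, 88.3]), -77.54) 107
165                                                                          
168                                               ..                         
171                             .....................                        
174           ........................................                       
177     ...............................................                      
180      ..............................................                      
183      ......................RRRRRRRR...RRRR..........                     
186       ........RRRRRRRRRR..WWWWWWWWWWWW..RRR.........                     
189       ......RR.WWWWWWWWWWWWWWWWWWWW..W..RRRR.........                    
192        ......R.WWWWWWWWWWWWWWWWWWWWWWWWW.RRR..........                   
195        ......RR.WWWWWWWWWWWWWWWWWWWWWWWWW.RRR.........                   
198         ......R.WWWWWWWWWWWWWWWWWWWWWWWW
[... 1094 characters left out ...]
WWWWWW..WW.RRR.......          
243                 .........R.WWWWWWWWWWWWWWWWWWWWWWWWWW.RRR......          
246                  .........R.WWWWWWWWWWWWWWWWWW.W....RRRRRR......         
249                  .........RR.WWWWWWW....RRRRRRRRRRRRRRRRRR......         
252                   .........RRRRRRRRRRRRRRRRRRRRRRRRRRRRRRRR......        
255                    .........RRRRRRRRRRRRRRRRRRRRRRRRRRR..........        
258                    ..........RRRRRRRRRRRRRR.......................       
261                     ..........RR..................................       
264                     ......................................               
267                      ...................
```

```bash
cat > plan.py <<'E'
from h import *
def Rt(yaw,tilt=0):
    # tote yaw & tilt (deg, mouth down) -> tool rotation; tool y = tote x, tool z = -tote z
    T=R.from_euler('z',yaw,degrees=True)*R.from_euler('y',-tilt,degrees=True)
    return T*R.from_matrix(np.array([[0,1,0],[1,0,0],[0,0,-1]]).T)
def state():
    s=env.get_state(); q=np.array(s['orientation'])[[1,2,3,0]]
    return s,np.array(s['tcp_pos']),R.from_quat(q)
def rows(p0,R0,p1,R1,n,g):
    rv=(R0.inv()*R1).as_rotvec(); out=[]; p,r=p0.copy(),R0
    for k in range(1,n+1):
        t=k/n; s=t*t*(3-2*t)
        pt=p0+s*(p1-p0); rt=R0*R.from_rotvec(s*rv)
        d=np.round(r.inv().apply(pt-p)/.25,3); w=np.round((r.inv()*rt).as_rotvec()/np.pi,4)
        if max(np.linalg.norm(d)*250/50,np.linalg.norm(w)*180/8.59)>1: print('TOO FAST')
        p=p+r.apply(d*.25); r=r*R.from_rotvec(w*np.pi); out.append([float(x)+0 for x in (*d,*w)]+[g])
    import json; print(json.dumps(out).replace(' ','').replace('-0.0,','0,').replace('0.0,','0,')); return p,r
E
python3 - <<'E'
from plan import *
s,p,r=state()
p,r=rows(p,r,np.array([.494,-.2435,.19]),Rt(12.3),16,0)
print(p,r.as_matrix().round(3))
rows(p,r,np.array([.494,-.2435,.083]),Rt(12.3),8,0)
E
```

```text
[[0.016,-0.007,0.002,0,0,-0.005,0],[0.046,-0.02,0.005,0,0,-0.014,0],[0.074,-0.027,0.008,0,0,-0.0218,0],[0.096,-0.029,0.011,0,0,-0.0283,0],[0.118,-0.023,0.012,0,0,-0.0334,0],[0.133,-0.013,0.014,0,0,-0.0374,0],[0.142,0.004,0.015,0,0,-0.0399,0],[0.146,0.022,0.016,0,0,-0.0412,0],[0.142,0.04,0.015,0,0,-0.0412,0],[0.131,0.057,0.015,0,0,-0.04,0],[0.115,0.068,0.014,0,0,-0.0373,0],[0.095,0.072,0.012,0,0,-0.0335,0],[0.074,0.07,0.011,0,0,-0.0282,0],[0.051,0.058,0.008,0,0,-0.0218,0],[0.031,0.04,0.005,0,0,-0.0141,0],[0.01,0.014,0.002,0,0,-0.0049,0]]
[ 0.49393084 -0.24357847  0.19004183] [[-0.213  0.977 -0.   ]
 [ 0.977  0.213 -0.   ]
 [-0.    -0.    -1.   ]]
[[0,0,0.018,0,0,0,0],[0,0,0.049,0,0,0,0],[0,0,0.068,0,0,0,0],[0,0,0.079,0,0,0,0],[0,0,0.079,0,0,0,0],[0,0,0.068,0,0,0,0],[0,0,0.049,0,0,0,0],[0,0,0.018,0,0,0,0]]
```

jog_arm([
  [[0.016,-0.007,0.002,0,0,-0.005,0],[0.046,-0.02,0.005,0,0,-0.014,0],[0.074,-0.027,0.008,0,0,-0.0218,0],[0.096,-0.029,0.011,0,0,-0.0283,0],[0.118,-0.023,0.012,0,0,-0.0334,0],[0.133,-0.013,0.014,0,0,-0.0374,0],[0.142,0.004,0.015,0,0,-0.0399,0],[0.146,0.022,0.016,0,0,-0.0412,0],[0.142,0.04,0.015,0,0,-0.0412,0],[0.131,0.057,0.015,0,0,-0.04,0],[0.115,0.068,0.014,0,0,-0.0373,0],[0.095,0.072,0.012,0,0,-0.0335,0],[0.074,0.07,0.011,0,0,-0.0282,0],[0.051,0.058,0.008,0,0,-0.0218,0],[0.031,0.04,0.005,0,0,-0.0141,0],[0.01,0.014,0.002,0,0,-0.0049,0],[0,0,0,0,0,0,0]],
], force=80)

```text
clock: 3.15
tcp_pos: [0.494, -0.2431, 0.19]
orientation: [-0.0, 0.627, 0.779, -0.0]
wrist_force: [-0.5, -0.7, 0.8]
finger_gap: 0.0851
grip_force: 0.0
```

Run:
```python
from plan import *
c=cam('scene'); cv2.imwrite('pics/s1.png',cv2.resize(c['pixels'][60:240,150:390,::-1],(800,600),interpolation=cv2.INTER_CUBIC))
for z in (.112,): print(proj(c,[.494,-.2435,z]), proj(c,[.494,-.2435,.19]))
```

```text
[np.float64(231.15556112346243), np.float64(149.27897448350785)] [np.float64(230.23149329176056), np.float64(129.79748094350745)]
```

View pics/s1.png

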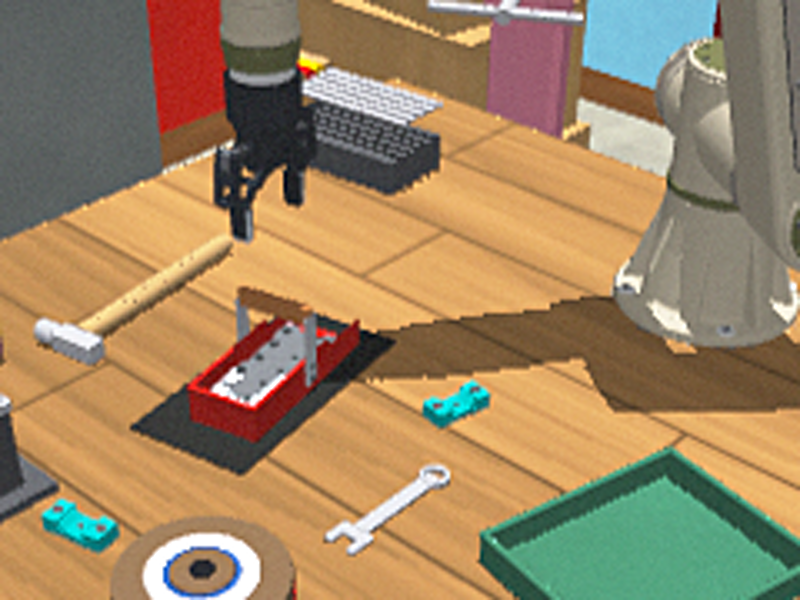

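The open gripper stands above the tote. The grip bar shows at about crop (275,300), which is full-image (232,150) and matches my projection (231,149). I'll descend and close.

jog_arm([
  [[0,0,0.018,0,0,0,0],[0,0,0.049,0,0,0,0],[0,0,0.068,0,0,0,0],[0,0,0.079,0,0,0,0],[0,0,0.079,0,0,0,0],[0,0,0.068,0,0,0,0],[0,0,0.049,0,0,0,0],[0,0,0.02,0,0,0,0],[0,0,0,0,0,0,0],[0,0,0,0,0,0,60],[0,0,0,0,0,0,120],[0,0,0,0,0,0,170],[0,0,0,0,0,0,200],[0,0,0,0,0,0,255],[0,0,0,0,0,0,255],[0,0,0,0,0,0,255],[0,0,0,0,0,0,255],[0,0,0,0,0,0,255]],
], force=80)

```text
clock: 5.0
tcp_pos: [0.4932, -0.2438, 0.0831]
orientation: [-0.0, 0.628, 0.779, -0.001]
wrist_force: [-3.2, -0.8, 5.1]
finger_gap: 0.0108
grip_force: 80.7
```

```bash
cat >> plan.py <<'E'
M=np.array([.503,.240,.070]); Y=12.3
def tcp(tilt,m=M,yaw=Y): r=Rt(yaw,tilt); return m-r.apply([0,-.110,.079]),r
E
python3 - <<'E'
from plan import *
s,p,r=state()
p1,r1=tcp(0); print(p1)
u=p+[0,0,.1]
p,r=rows(p,r,u,r,10,255)
v=p1+[0,0,.03]
p,r=rows(p,r,v,r1,28,255)
rows(p,r,p1,r1,8,255)
E
```

```text
[0.61047501 0.26343334 0.149     ]
[[0,0,-0.011,0,0,0,255],[0,0,-0.031,0,0,0,255],[0,0,-0.044,0,0,0,255],[0,0,-0.055,0,0,0,255],[0,0,-0.059,0,0,0,255],[0,0,-0.059,0,0,0,255],[0,0,-0.055,0,0,0,255],[0,0,-0.044,0,0,0,255],[0,0,-0.031,0,0,0,255],[0,-0.001,-0.011,0,0,0,255]]
[[0.007,0.003,0,0,0,0,255],[0.02,0.01,0,0,0,0,255],[0.033,0.015,0,0,0,0,255],[0.044,0.021,0.001,0,0,0,255],[0.055,0.026,0,0,0,0,255],[0.063,0.03,0.001,0,0,0,255],[0.072,0.034,0,-0.0001,0,0,255],[0.079,0.037,0.001,0,0,0,255],[0.086,0.041,0,0,0,-0.0001,255],[0.09,0.042,0.001,0,0.0001,0,255],[0.094,0.045,0.001,0,0,0,255],[0.098,0.046,0.001,-0.0001,0,0,255],[0.1,0.047,0.001,0,0,0,255],[0.1,0.048,0,0,0,0,255],[0.101,0.048,0.001,0,0,0,255],[0.1,0.047,0.001,0,0,0,255],[0.097,0.046,0.001,-0.0001,0,0,255],[0.095,0.044,0.001,0,0,-0.0001,255],[0.09,0.043,0,0,0,0,255],[0.085,0.041,0.001,0,0.0001,0,255],[0.079,0.037,0.001,0,0,0,255],[0.072,0.034,0,-0.0001,0,0,255],[0.064,0.03,0.001,0,0,0,255],[0.054,0.026,0,0,0,0,255],[0.044,0.021,0.001,0,0,0,255],[0.033,0.015,0,0,0,0,255],[0.02,0.01,0,0,0,0,255],[0.007,0.003,0,0,0,0,255]]
[[0,0,0.005,0,0,0,255],[0,0,0.014,0,0,0,255],[0,0,0.019,0,0,0,255],[0,0,0.022,0,0,0,255],[0,0,0.022,0,0,0,255],[0,0,0.019,0,0,0,255],[0,0,0.014,0,0,0,255],[0,0,0.005,0,0,0,255]]
```

jog_arm([
  [[0,0,-0.011,0,0,0,255],[0,0,-0.031,0,0,0,255],[0,0,-0.044,0,0,0,255],[0,0,-0.055,0,0,0,255],[0,0,-0.059,0,0,0,255],[0,0,-0.059,0,0,0,255],[0,0,-0.055,0,0,0,255],[0,0,-0.044,0,0,0,255],[0,0,-0.031,0,0,0,255],[0,0,-0.011,0,0,0,255],[0,0,0,0,0,0,255]],
], force=80)

```text
clock: 6.1
tcp_pos: [0.494, -0.2436, 0.1827]
orientation: [0.0, 0.627, 0.779, 0.0]
wrist_force: [0.2, -0.1, -7.3]
finger_gap: 0.011
grip_force: 78.7
```

jog_arm([
  [[0.007,0.003,0,0,0,0,255],[0.02,0.01,0,0,0,0,255],[0.033,0.015,0,0,0,0,255],[0.044,0.021,0,0,0,0,255],[0.055,0.026,0,0,0,0,255],[0.063,0.03,0,0,0,0,255],[0.072,0.034,0,0,0,0,255],[0.079,0.037,0,0,0,0,255],[0.086,0.041,0,0,0,0,255],[0.09,0.042,0,0,0,0,255],[0.094,0.045,0,0,0,0,255],[0.098,0.046,0,0,0,0,255],[0.1,0.047,0,0,0,0,255],[0.1,0.048,0,0,0,0,255],[0.101,0.048,0,0,0,0,255],[0.1,0.047,0,0,0,0,255],[0.097,0.046,0,0,0,0,255],[0.095,0.044,0,0,0,0,255],[0.09,0.043,0,0,0,0,255],[0.085,0.041,0,0,0,0,255]],
])

```text
clock: 8.1
tcp_pos: [0.5874, 0.1658, 0.1824]
orientation: [-0.0, 0.627, 0.779, 0.0]
wrist_force: [0.0, -0.1, -8.2]
finger_gap: 0.0109
grip_force: 78.6
```

jog_arm([
  [[0.079,0.037,0,0,0,0,255],[0.072,0.034,0,0,0,0,255],[0.064,0.03,0,0,0,0,255],[0.054,0.026,0,0,0,0,255],[0.044,0.021,0,0,0,0,255],[0.033,0.015,0,0,0,0,255],[0.02,0.01,0,0,0,0,255],[0.007,0.003,0,0,0,0,255],[0,0,0.007,0,0,0,255],[0,0,0.016,0,0,0,255],[0,0,0.023,0,0,0,255],[0,0,0.027,0,0,0,255],[0,0,0.027,0,0,0,255],[0,0,0.022,0,0,0,255],[0,0,0.014,0,0,0,255],[0,0,0.006,0,0,0,255],[0,0,0,0,0,0,255]],
])

```text
clock: 9.8
tcp_pos: [0.6111, 0.2635, 0.1468]
orientation: [-0.0, 0.627, 0.779, -0.0]
wrist_force: [0.7, -0.2, -7.6]
finger_gap: 0.0111
grip_force: 78.6
```

Run:
```python
from plan import *
c=cam('scene'); t=cam('top')
a=cv2.resize(c['pixels'][90:310,230:450,::-1],(400,400),interpolation=cv2.INTER_CUBIC)
b=cv2.resize(t['pixels'][130:310,90:270,::-1],(400,400),interpolation=cv2.INTER_CUBIC)
cv2.imwrite('pics/l1.png',np.hstack([a,b]))
s,p,r=state(); print(p,s['wrist_force'])
for til in(18,): 
    p1,r1=tcp(til); print(p1); p2,r2=rows(p,r,p1,r1,18,255)
```

```text
[0.61136066 0.26361736 0.14730435] [ 0.80265088 -0.05021131 -8.36451273]
[0.58136284 0.25708586 0.17912533]
[[0,-0.001,-0.001,-0.0009,0,0,255],[0,-0.003,-0.003,-0.0025,0,0,255],[0,-0.005,-0.005,-0.004,0,0,255],[0,-0.006,-0.007,-0.0052,0,0,255],[0,-0.008,-0.009,-0.0062,0,0,255],[0,-0.008,-0.009,-0.0071,0,0,255],[0,-0.008,-0.011,-0.0076,0,0,255],[0,-0.009,-0.011,-0.0081,0,0,255],[0,-0.009,-0.012,-0.0083,0,0,255],[0,-0.008,-0.012,-0.0083,0,0,255],[0,-0.008,-0.012,-0.0081,0,0,255],[0,-0.007,-0.011,-0.0076,0,0,255],[0,-0.007,-0.011,-0.0071,0,0,255],[0,-0.005,-0.01,-0.0062,0,0,255],[0,-0.005,-0.008,-0.0052,0,0,255],[0,-0.003,-0.006,-0.004,0,0,255],[0,-0.002,-0.004,-0.0025,0,0,255],[0,0,-0.001,-0.0009,0,0,255]]
```

View pics/l1.png

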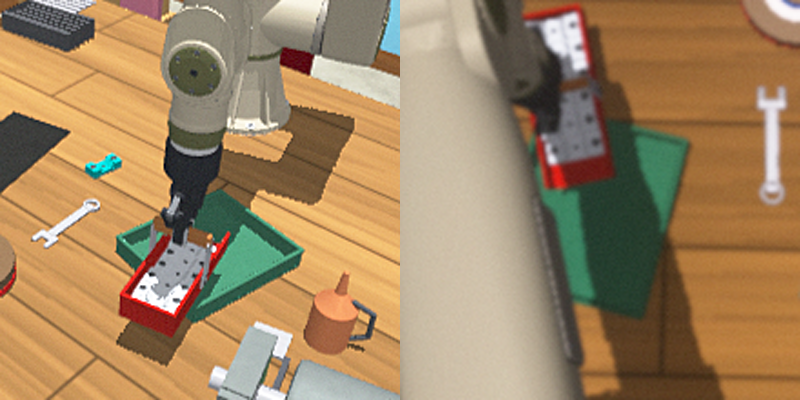

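The scene view shows the tote level over the tray with the saddles inside. In the top view the mouth is at about px (171,211), over the tray's middle and visible right of the forearm. Next I'll tilt to 18°.

jog_arm([
  [[0,-0.001,-0.001,-0.0009,0,0,255],[0,-0.003,-0.003,-0.0025,0,0,255],[0,-0.005,-0.005,-0.004,0,0,255],[0,-0.006,-0.007,-0.0052,0,0,255],[0,-0.008,-0.009,-0.0062,0,0,255],[0,-0.008,-0.009,-0.0071,0,0,255],[0,-0.008,-0.011,-0.0076,0,0,255],[0,-0.009,-0.011,-0.0081,0,0,255],[0,-0.009,-0.012,-0.0083,0,0,255],[0,-0.008,-0.012,-0.0083,0,0,255],[0,-0.008,-0.012,-0.0081,0,0,255],[0,-0.007,-0.011,-0.0076,0,0,255],[0,-0.007,-0.011,-0.0071,0,0,255],[0,-0.005,-0.01,-0.0062,0,0,255],[0,-0.005,-0.008,-0.0052,0,0,255],[0,-0.003,-0.006,-0.004,0,0,255],[0,-0.002,-0.004,-0.0025,0,0,255],[0,0,-0.001,-0.0009,0,0,255],[0,0,0,0,0,0,255]],
])

```text
clock: 11.8
tcp_pos: [0.5813, 0.257, 0.1788]
orientation: [0.098, 0.62, 0.769, 0.122]
wrist_force: [-0.9, -0.3, -7.6]
finger_gap: 0.0108
grip_force: 78.8
```

```bash
cat > obs.py <<'E'
from plan import *
def tilt(r): z=r.apply([0,0,1]); return np.degrees(np.arccos(-z[2]))
def rect(c,p,r,z=.021):
    # 2 px/mm? 1 px/mm: columns = mm behind mouth (-20..220), rows = tote y (-40..40)
    pts=lambda x,y: proj(c,p+r.apply([y/1000, (x-110)/1000, .079-z]))
    src=np.float32([pts(-20,-40),pts(220,-40),pts(220,40),pts(-20,40)])
    H=cv2.getPerspectiveTransform(src,np.float32([[0,0],[240,0],[240,80],[0,80]]))
    return cv2.warpPerspective(c['pixels'],H,(240,80))
def look(save=None):
    t=cam('top'); s,p,r=state(); im=rect(t,p,r)
    hs=cv2.cvtColor(im,cv2.COLOR_RGB2HSV).astype(int); 
    red=(hs[...,1]>150)&((hs[...,0]<10)|(hs[...,0]>170))
    print('clock %.2f tilt %.2f mouth %s F %.2f M %s gap %.4f'%(s['clock'],tilt(r),(p+r.apply([0,-.11,.079])).round(4),np.linalg.norm(s['wrist_force']),np.round(s['ft_torque'],3),s['finger_gap']))
    for a,b in((5,20),(20,35),(45,60),(60,75)):
        print('%2d '%a+''.join('%d'%min(9,int(10*red[a:b,k:k+4].mean())) for k in range(0,240,4)))
    if save:
        big=cv2.resize(t['pixels'][130:310,90:270],(400,400),interpolation=cv2.INTER_CUBIC)
        canvas=np.zeros((560,800,3),np.uint8); canvas[:400,:400]=big; canvas[400:560,:480]=cv2.resize(im,(480,160))
        c=cam('scene'); canvas[:400,400:]=cv2.resize(c['pixels'][90:310,230:450],(400,400),interpolation=cv2.INTER_CUBIC)
        cv2.imwrite(save,canvas[:,:,::-1])
    np.save('last.npy',im); return t,p,r
E
python3 - <<'E'
from obs import *
t,p,r=look('pics/l2.png')
p1,r1=tcp(21.5); p,r=rows(p,r,p1,r1,10,255)
for n in range(2): p1,r1=tcp(22.5+n); p,r=rows(p,r,p1,r1,5,255)
E
```

```text
clock 11.85 tilt 17.95 mouth [0.503  0.2399 0.0697] F 6.89 M [-0.182  0.963 -0.033] gap 0.0105
 5 000000099999800000000000000000000000000000000000000000000003
20 000000099999900000000000000000000000000000000000000000000002
45 000000099976610000000000000000000000000000000000000000000004
60 000000024100000000000000000000000000000000000000000000000003
[[0,-0.001,-0.001,-0.0006,0,0,255],[0,-0.001,-0.002,-0.0014,0,0,255],[0,-0.002,-0.003,-0.0023,0,0,255],[0,-0.003,-0.004,-0.0026,0,0,255],[0,-0.003,-0.004,-0.003,0,0,255],[0,-0.002,-0.004,-0.0029,0,0,255],[0,-0.003,-0.004,-0.0026,0,0,255],[0,-0.002,-0.003,-0.0023,0,0,255],[0,-0.001,-0.003,-0.0015,0,0,255],[0,-0.001,0,-0.0005,0,0,255]]
[[0,-0.001,-0.001,-0.0006,0,0,255],[0,-0.001,-0.002,-0.0014,0,0,255],[0,-0.002,-0.002,-0.0016,0,0,255],[0,-0.001,-0.002,-0.0014,0,0,255],[0,0,-0.001,-0.0006,0,0,255]]
[[0,-0.001,-0.001,-0.0006,0,0,255],[0,-0.001,-0.002,-0.0013,0,0,255],[0,-0.002,-0.002,-0.0017,0,0,255],[0,-0.001,-0.002,-0.0013,0,0,255],[0,-0.001,-0.001,-0.0006,0,0,255]]
```

View pics/l2.png

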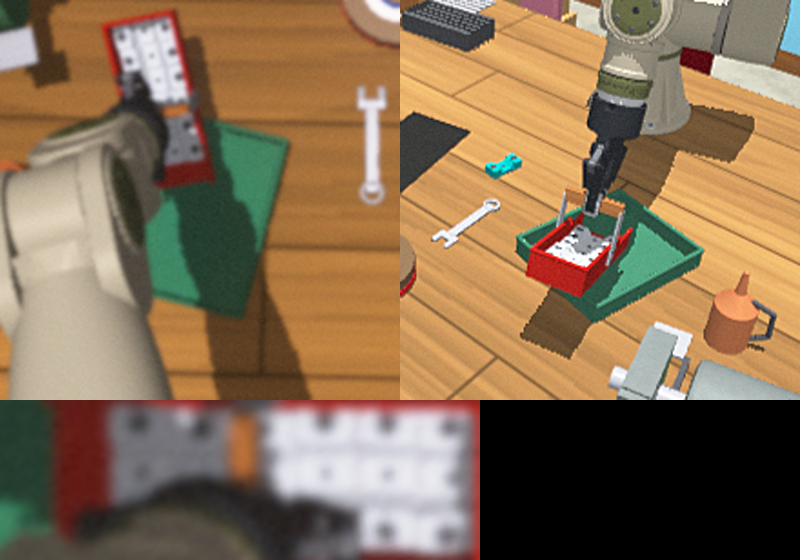

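The view is clear: the tote's mouth is at left-panel (190,180) with the landing area visible, and in the rectified strip the first saddle's edge is at about column 52. I'll tilt on in small steps.

jog_arm([
  [[0,-0.001,-0.001,-0.0006,0,0,255],[0,-0.001,-0.002,-0.0014,0,0,255],[0,-0.002,-0.003,-0.0023,0,0,255],[0,-0.003,-0.004,-0.0026,0,0,255],[0,-0.003,-0.004,-0.003,0,0,255],[0,-0.002,-0.004,-0.0029,0,0,255],[0,-0.003,-0.004,-0.0026,0,0,255],[0,-0.002,-0.003,-0.0023,0,0,255],[0,-0.001,-0.003,-0.0015,0,0,255],[0,-0.001,0,-0.0005,0,0,255]],
])

```text
clock: 12.9
tcp_pos: [0.5745, 0.2556, 0.184]
orientation: [0.117, 0.616, 0.765, 0.145]
wrist_force: [0.0, 0.7, -8.6]
finger_gap: 0.0109
grip_force: 78.8
```

```bash
sed -i 's/for a,b in((5,20).*/for a,b in((8,28),):/' obs.py; python3 -c "from obs import *;look()"
```

```text
clock 12.95 tilt 21.52 mouth [0.5028 0.2399 0.07  ] F 7.46 M [-0.297  1.194 -0.027] gap 0.0108
 8 000000059999900000000000000000000000000000000000000000000006
```

jog_arm([
  [[0,-0.001,-0.001,-0.0006,0,0,255],[0,-0.001,-0.002,-0.0014,0,0,255],[0,-0.002,-0.002,-0.0016,0,0,255],[0,-0.001,-0.002,-0.0014,0,0,255],[0,0,-0.001,-0.0006,0,0,255]],
])

```text
clock: 13.45
tcp_pos: [0.5725, 0.2551, 0.1851]
orientation: [0.123, 0.615, 0.764, 0.152]
wrist_force: [0.4, 0.2, -8.3]
finger_gap: 0.0101
grip_force: 78.9
```

```bash
python3 -c "from obs import *;look()"
```

```text
clock 13.50 tilt 22.53 mouth [0.5029 0.2399 0.0701] F 8.63 M [-0.265  1.304  0.027] gap 0.0109
 8 000000059999800000000000000000000000000000000000000000000007
```

jog_arm([
  [[0,-0.001,-0.001,-0.0006,0,0,255],[0,-0.001,-0.002,-0.0013,0,0,255],[0,-0.002,-0.002,-0.0017,0,0,255],[0,-0.001,-0.002,-0.0013,0,0,255],[0,-0.001,-0.001,-0.0006,0,0,255]],
])

```text
clock: 14.0
tcp_pos: [0.5705, 0.2547, 0.1864]
orientation: [0.128, 0.614, 0.762, 0.159]
wrist_force: [0.1, -0.3, -7.6]
finger_gap: 0.0106
grip_force: 78.8
```

```bash
python3 -c "from obs import *;look()"
```

```text
clock 14.05 tilt 23.51 mouth [0.5027 0.2399 0.0701] F 8.25 M [-2.200e-01  1.293e+00 -1.000e-03] gap 0.0105
 8 000000049999800000000000000000000000000000000000000000000007
```

jog_arm([
  [[0,-0.001,-0.001,-0.0006,0,0,255],[0,-0.001,-0.002,-0.0013,0,0,255],[0,-0.002,-0.002,-0.0017,0,0,255],[0,-0.001,-0.002,-0.0013,0,0,255],[0,0,-0.001,-0.0006,0,0,255]],
])

```text
clock: 14.55
tcp_pos: [0.5685, 0.2542, 0.1877]
orientation: [0.133, 0.613, 0.761, 0.165]
wrist_force: [-0.0, -0.5, -8.6]
finger_gap: 0.0105
grip_force: 78.8
```

```bash
python3 -c "from obs import *;look()"
```

```text
clock 14.60 tilt 24.51 mouth [0.5028 0.2399 0.0703] F 8.21 M [-0.289  1.301  0.007] gap 0.0107
 8 000000039999800000000000000000000000000000000000000000000009
```

jog_arm([
  [[0,-0.001,-0.001,-0.0006,0,0,255],[0,-0.001,-0.002,-0.0013,0,0,255],[0,-0.002,-0.002,-0.0017,0,0,255],[0,-0.001,-0.002,-0.0013,0,0,255],[0,0,-0.001,-0.0006,0,0,255]],
])

```text
clock: 15.1
tcp_pos: [0.5666, 0.2538, 0.189]
orientation: [0.138, 0.612, 0.76, 0.172]
wrist_force: [0.0, 0.2, -8.0]
finger_gap: 0.0107
grip_force: 78.9
```

```bash
python3 -c "from obs import *;look()"
```

```text
clock 15.15 tilt 25.50 mouth [0.5029 0.2399 0.0704] F 8.03 M [-0.325  1.434 -0.013] gap 0.0108
 8 000000029999800000000000000000000000000000000000000000000009
```

jog_arm([
  [[0,-0.001,-0.001,-0.0006,0,0,255],[0,-0.001,-0.002,-0.0013,0,0,255],[0,-0.002,-0.002,-0.0017,0,0,255],[0,-0.001,-0.002,-0.0013,0,0,255],[0,0,-0.001,-0.0006,0,0,255]],
])

```text
clock: 15.65
tcp_pos: [0.5646, 0.2534, 0.1903]
orientation: [0.144, 0.611, 0.758, 0.178]
wrist_force: [0.5, -0.2, -8.1]
finger_gap: 0.0104
grip_force: 78.9
```

```bash
python3 -c "from obs import *;look()"
```

```text
clock 15.70 tilt 26.49 mouth [0.5029 0.2399 0.0706] F 7.59 M [-0.299  1.389  0.038] gap 0.0110
 8 000000029999400000000000000000000000000000000000000000000029
```

jog_arm([
  [[0,0,0,0,0,0,255],[0,0,0,0,0,0,255]],
])

```text
clock: 15.9
tcp_pos: [0.565, 0.2535, 0.1904]
orientation: [0.144, 0.611, 0.758, 0.178]
wrist_force: [0.8, 0.5, -7.9]
finger_gap: 0.0105
grip_force: 78.9
```

```bash
python3 -c "from obs import *;look()"
```

```text
clock 15.95 tilt 26.48 mouth [0.5032 0.24   0.0706] F 6.81 M [-0.323  1.308  0.027] gap 0.0107
 8 000000029991000000000000000000000000000000000000000000000029
```

jog_arm([
  [[0,0,0,0,0,0,255],[0,0,0,0,0,0,255],[0,0,0,0,0,0,255]],
])

```text
clock: 16.25
tcp_pos: [0.5649, 0.2534, 0.1904]
orientation: [0.144, 0.611, 0.758, 0.178]
wrist_force: [-0.5, -0.6, -7.9]
finger_gap: 0.0105
grip_force: 78.9
```

```bash
python3 -c "from obs import *;look()"
```

```text
clock 16.30 tilt 26.48 mouth [0.5032 0.24   0.0706] F 8.39 M [-0.242  1.323  0.015] gap 0.0107
 8 000000000000000000000000000000000000000000000000000000003999
```

jog_arm([
  [[0,0,0,0,0,0,255],[0,0,0,0,0,0,255]],
])

```text
clock: 16.5
tcp_pos: [0.565, 0.2535, 0.1904]
orientation: [0.144, 0.611, 0.758, 0.178]
wrist_force: [0.2, -0.4, -8.8]
finger_gap: 0.0104
grip_force: 78.9
```

```bash
python3 -c "from obs import *;look()"
```

```text
clock 16.55 tilt 26.48 mouth [0.5032 0.24   0.0706] F 7.95 M [-0.244  1.236 -0.035] gap 0.0110
 8 000000000000000000000000000000000000000000000000000009999999
```

jog_arm([
  [[0,0,0,0,0,0,255],[0,0,0,0,0,0,255],[0,0,0,0,0,0,255],[0,0,0,0,0,0,255],[0,0,0,0,0,0,255]],
])

```text
clock: 17.05
tcp_pos: [0.5651, 0.2535, 0.1905]
orientation: [0.144, 0.611, 0.758, 0.178]
wrist_force: [-0.5, -0.7, -7.4]
finger_gap: 0.0106
grip_force: 78.9
```

```bash
python3 -c "from obs import *;look('pics/l3.png')"
```

```text
clock 17.10 tilt 26.51 mouth [0.5034 0.24   0.0708] F 6.40 M [-0.167  1.072 -0.026] gap 0.0106
 8 000000000000000000000000000000000000000002999999999999999999
```

View pics/l3.png

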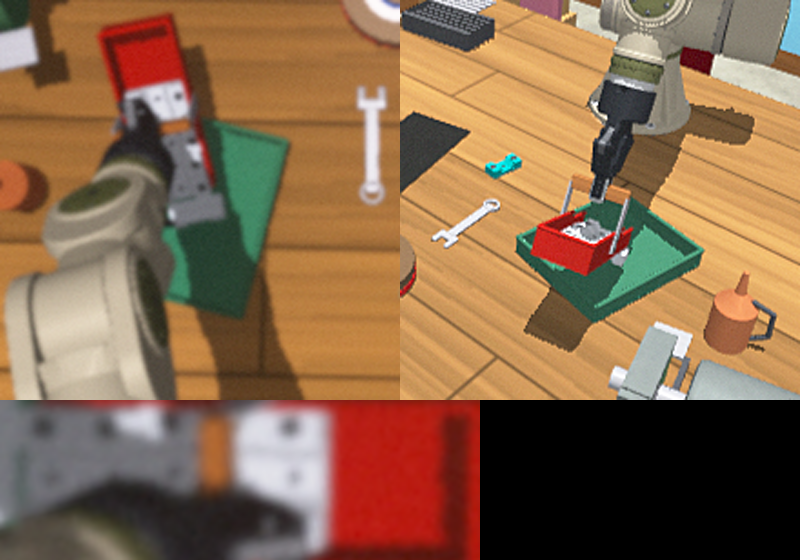

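In the rectified strip the row's back edge is at column 166, so it has moved about 70 mm. The first saddle is tipping out at left-panel (195,210) and nothing is lost, so I keep holding.

jog_arm([
  [[0,0,0,0,0,0,255],[0,0,0,0,0,0,255]],
])

```text
clock: 17.35
tcp_pos: [0.5651, 0.2535, 0.1906]
orientation: [0.144, 0.611, 0.758, 0.179]
wrist_force: [-0.2, -0.0, -6.5]
finger_gap: 0.0107
grip_force: 79.1
```

Run:
```python
from obs import *
t,p,r=look()
p1,r1=tcp(25.3); p,r=rows(p,r,p1,r1,1,255)
p1,r1=tcp(23.8); p,r=rows(p,r,p1,r1,1,255)
p1,r1=tcp(22); p,r=rows(p,r,p1,r1,1,255)
```

```text
clock 17.40 tilt 26.52 mouth [0.5035 0.2401 0.0709] F 5.28 M [-0.216  0.954 -0.052] gap 0.0110
 8 000000000000000000000000000000001999999999999999999999999999
[[0,0.003,0.012,0.0068,0,0,255]]
[[0,0.008,0.011,0.0083,0,0,255]]
[[0,0.01,0.014,0.01,0,0,255]]
```

jog_arm([
  [[0,0.004,0.012,0.0075,0,0,255],[0,0.008,0.013,0.01,0,0,255],[0,0.009,0.013,0.009,0,0,255],[0,0,0,0,0,0,255],[0,0,0,0,0,0,255],[0,0,0,0,0,0,255]],
])

```text
clock: 18.0
tcp_pos: [0.5732, 0.2553, 0.184]
orientation: [0.118, 0.616, 0.765, 0.147]
wrist_force: [-0.0, -0.0, -4.8]
finger_gap: 0.0105
grip_force: 79.3
```

```bash
python3 -c "from obs import *;look('pics/l4.png')"
```

```text
clock 18.05 tilt 21.73 mouth [0.5018 0.2397 0.0698] F 5.41 M [-0.155  0.794  0.012] gap 0.0107
 8 000000000000000000000059999300389999999999999999999999999999
```

View pics/l4.png

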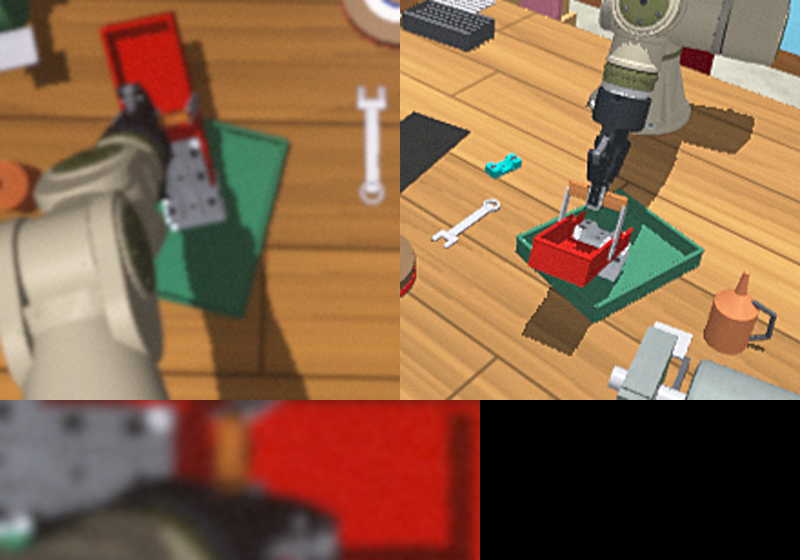

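Run:
```python
from obs import *
t,p,r=look()
F=[];Q=[]
for _ in range(10):
    t=cam('top'); s=env.get_state(); F.append(s['wrist_force']); Q.append(s['ft_torque'])
print(np.mean(F,0),np.std(F,0),np.mean(Q,0))
look()
c=cam('scene')
a=cv2.resize(t['pixels'][185:265,145:215,::-1],(525,600),interpolation=cv2.INTER_CUBIC)
b=cv2.resize(c['pixels'][185:235,310:335+5,::-1],(275,458),interpolation=cv2.INTER_CUBIC)
cv2.imwrite('pics/l5.png',np.hstack([a,cv2.copyMakeBorder(b,0,142,0,0,cv2.BORDER_CONSTANT)]))
```

```text
clock 18.15 tilt 21.73 mouth [0.5018 0.2397 0.0699] F 5.37 M [-0.128  0.725 -0.   ] gap 0.0107
 8 000000000000000000000069999200489999999999999999999999999999
[-0.26320036 -0.13200381 -5.08778158] [0.57109185 0.50747238 0.40954974] [-0.149875    0.73123606 -0.00114695]
clock 18.70 tilt 21.71 mouth [0.5022 0.2397 0.0699] F 4.49 M [-0.102  0.713  0.066] gap 0.0107
 8 000000000000000000000069999200389999999999999999999999999999
```

View pics/l5.png

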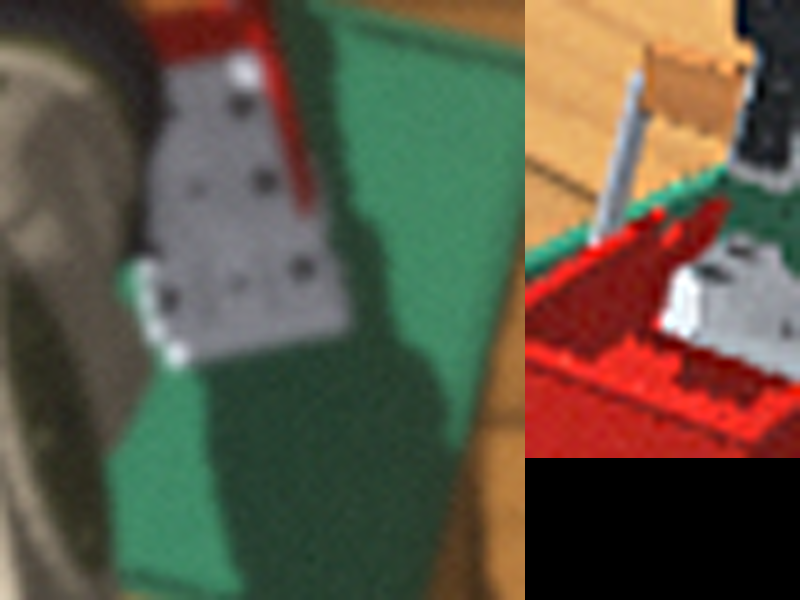

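Three saddles are visible, stationary. Two are inside the tote, with hole rows at crop y≈100 and 180. One is beyond the mouth at y≈268, resting on those below, and the weight drop of 2.95 N says four are off the tote. I'll raise it slowly, still tilted, to separate it.

Run:
```python
from obs import *
s,p,r=state(); p1,r1=tcp(21.7,M+[0,0,.022]); rows(p,r,p1,r1,10,255)
```

```text
[[0,0.001,-0.002,0,0,0,255],[0,0.003,-0.006,0,0,0,255],[0,0.004,-0.01,0,0,0,255],[0,0.005,-0.011,0,0,0,255],[0,0.005,-0.012,0,0,0,255],[0,0.005,-0.012,0,0,0,255],[0,0.005,-0.011,0,0,0,255],[0,0.004,-0.009,0,0,0,255],[0,0.003,-0.006,0,0,0,255],[0,0.001,-0.002,0,0,0,255]]
```

jog_arm([
  [[0,0.001,-0.002,0,0,0,255],[0,0.003,-0.006,0,0,0,255],[0,0.004,-0.01,0,0,0,255],[0,0.005,-0.011,0,0,0,255],[0,0.005,-0.012,0,0,0,255],[0,0.005,-0.012,0,0,0,255],[0,0.005,-0.011,0,0,0,255],[0,0.004,-0.009,0,0,0,255],[0,0.003,-0.006,0,0,0,255],[0,0.001,-0.002,0,0,0,255],[0,0,0,0,0,0,255]],
])

```text
clock: 19.85
tcp_pos: [0.5743, 0.2555, 0.2061]
orientation: [0.118, 0.616, 0.765, 0.147]
wrist_force: [-0.4, 0.3, -4.9]
finger_gap: 0.0107
grip_force: 79.1
```

Run:
```python
from obs import *
look()
F=[]
for _ in range(8):
    t=cam('top'); s=env.get_state(); F.append(s['wrist_force'])
print(np.mean(F,0))
c=cam('scene')
a=cv2.resize(t['pixels'][175:265,145:215,::-1],(467,600),interpolation=cv2.INTER_CUBIC)
b=cv2.resize(c['pixels'][185:245,305:350,::-1],(330,440),interpolation=cv2.INTER_CUBIC)
cv2.imwrite('pics/l6.png',np.hstack([a,cv2.copyMakeBorder(b,0,160,0,0,cv2.BORDER_CONSTANT)]))
```

```text
clock 19.90 tilt 21.70 mouth [0.5029 0.2399 0.0919] F 4.74 M [-0.146  0.718  0.029] gap 0.0107
 8 000000000000000000000069999400389999999999999999999999999999
[-0.18137337 -0.07268665 -5.15440467]
```

View pics/l6.png

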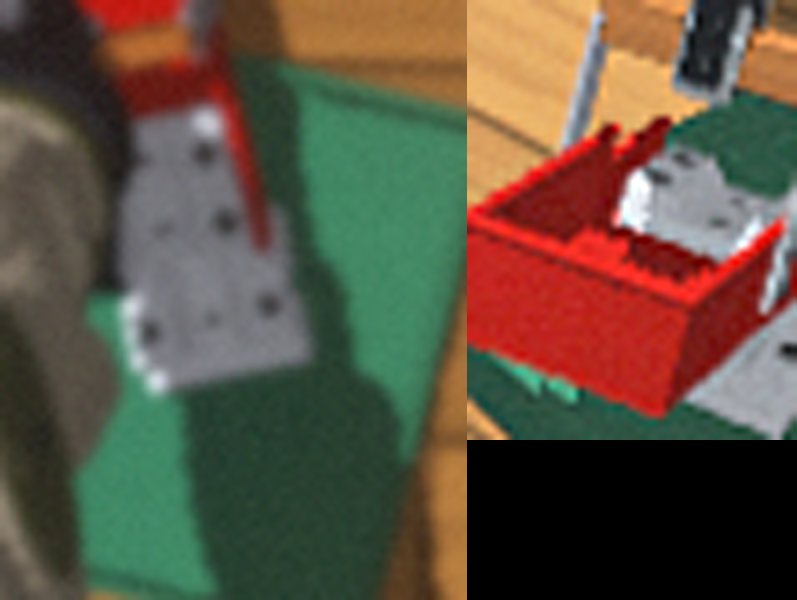

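Run:
```python
from obs import *
s,p,r=state(); p1,r1=tcp(0,M+[0,0,.025]); p,r=rows(p,r,p1,r1,18,255)
p1=np.array([.5015,-.2495,.180]); r1=Rt(11.5); p,r=rows(p,r,p1,r1,30,255)
p1=np.array([.5015,-.2495,.086]); p,r=rows(p,r,p1,r1,14,255)
```

```text
[[0,0.001,0.002,0.0011,0,0,255],[0,0.002,0.004,0.003,0,0,255],[0,0.004,0.007,0.0048,0,0,255],[0,0.005,0.009,0.0063,0,0,255],[0,0.006,0.01,0.0075,0,0,255],[0,0.007,0.012,0.0086,0,0,255],[0,0.008,0.013,0.0092,0,0,255],[0,0.009,0.013,0.0098,0,0,255],[0,0.01,0.013,0.01,0,0,255],[0,0.01,0.013,0.01,0,0,255],[0,0.01,0.012,0.0098,0,0,255],[0,0.01,0.011,0.0092,0,0,255],[0,0.01,0.01,0.0085,0,0,255],[0,0.009,0.008,0.0076,0,0,255],[0,0.007,0.008,0.0062,0,0,255],[0,0.006,0.005,0.0048,0,0,255],[0,0.003,0.003,0.0031,0,0,255],[0,0.002,0.001,0.0011,0,0,255]]
[[-0.006,-0.003,0,0,0,0,255],[-0.018,-0.008,0,0,0,0.0001,255],[-0.03,-0.013,-0.001,0,0,0,255],[-0.039,-0.018,0,0,0,0.0001,255],[-0.049,-0.022,-0.001,0,0,0.0001,255],[-0.057,-0.026,0,0,0,0.0002,255],[-0.065,-0.029,-0.001,0,0,0.0001,255],[-0.071,-0.032,-0.001,0,0,0.0002,255],[-0.078,-0.035,-0.001,0,0,0.0002,255],[-0.083,-0.037,-0.001,0,0,0.0001,255],[-0.087,-0.039,-0.001,0,0,0.0002,255],[-0.091,-0.04,-0.001,0,0,0.0003,255],[-0.093,-0.042,-0.001,0,0,0.0002,255],[-0.094,-0.042,-0.002,0,0,0.0002,255],[-0.096,-0.042,-0.001,0,0,0.0002,255],[-0.096,-0.043,-0.001,0,0,0.0002,255],[-0.095,-0.042,-0.001,0,0,0.0002,255],[-0.093,-0.041,-0.001,0,0,0.0003,255],[-0.091,-0.04,-0.001,0,0,0.0002,255],[-0.087,-0.038,-0.001,0,0,0.0002,255],[-0.083,-0.037,-0.001,0,0,0.0002,255],[-0.078,-0.034,-0.001,0,0,0.0001,255],[-0.072,-0.032,-0.001,0,0,0.0002,255],[-0.065,-0.028,-0.001,0,0,0.0002,255],[-0.058,-0.025,-0.001,0,0,0.0001,255],[-0.049,-0.022,0,0,0,0.0001,255],[-0.039,-0.017,-0.001,0,0,0.0001,255],[-0.03,-0.013,0,0,0,0.0001,255],[-0.018,-0.008,0,0,0,0,255],[-0.006,-0.002,0,0,0,0,255]]
[[0,0,0.005,0,0,0,255],[0,0,0.016,0,0,0,255],[0,0,0.023,0,0,0,255],[0,0,0.03,0,0,0,255],[0,0,0.035,0,0,0,255],[0,0,0.039,0,0,0,255],[0,0,0.04,0,0,0,255],[0,0,0.04,0,0,0,255],[0,0,0.038,0,0,0,255],[0,0,0.035,0,0,0,255],[0,0,0.03,0,0,0,255],[0,0,0.024,0,0,0,255],[0,0,0.015,0,0,0,255],[0,0,0.006,0,0,0,255]]
```

jog_arm([
  [[0,0.001,0.002,0.0011,0,0,255],[0,0.002,0.004,0.003,0,0,255],[0,0.004,0.007,0.0048,0,0,255],[0,0.005,0.009,0.0063,0,0,255],[0,0.006,0.01,0.0075,0,0,255],[0,0.007,0.012,0.0086,0,0,255],[0,0.008,0.013,0.0092,0,0,255],[0,0.009,0.013,0.0098,0,0,255],[0,0.01,0.013,0.01,0,0,255],[0,0.01,0.013,0.01,0,0,255],[0,0.01,0.012,0.0098,0,0,255],[0,0.01,0.011,0.0092,0,0,255],[0,0.01,0.01,0.0085,0,0,255],[0,0.009,0.008,0.0076,0,0,255],[0,0.007,0.008,0.0062,0,0,255],[0,0.006,0.005,0.0048,0,0,255],[0,0.003,0.003,0.0031,0,0,255],[0,0.002,0.001,0.0011,0,0,255]],
])

```text
clock: 22.15
tcp_pos: [0.6109, 0.2634, 0.1738]
orientation: [-0.0, 0.627, 0.779, -0.0]
wrist_force: [0.3, 0.2, -5.9]
finger_gap: 0.011
grip_force: 79.3
```

jog_arm([
  [[-0.006,-0.003,0,0,0,0,255],[-0.018,-0.008,0,0,0,0.0001,255],[-0.03,-0.013,-0.001,0,0,0,255],[-0.039,-0.018,0,0,0,0.0001,255],[-0.049,-0.022,-0.001,0,0,0.0001,255],[-0.057,-0.026,0,0,0,0.0002,255],[-0.065,-0.029,-0.001,0,0,0.0001,255],[-0.071,-0.032,-0.001,0,0,0.0002,255],[-0.078,-0.035,-0.001,0,0,0.0002,255],[-0.083,-0.037,-0.001,0,0,0.0001,255],[-0.087,-0.039,-0.001,0,0,0.0002,255],[-0.091,-0.04,-0.001,0,0,0.0003,255],[-0.093,-0.042,-0.001,0,0,0.0002,255],[-0.094,-0.042,-0.002,0,0,0.0002,255],[-0.096,-0.042,-0.001,0,0,0.0002,255],[-0.096,-0.043,-0.001,0,0,0.0002,255],[-0.095,-0.042,-0.001,0,0,0.0002,255],[-0.093,-0.041,-0.001,0,0,0.0003,255],[-0.091,-0.04,-0.001,0,0,0.0002,255],[-0.087,-0.038,-0.001,0,0,0.0002,255]],
])

```text
clock: 24.15
tcp_pos: [0.5288, -0.1185, 0.1786]
orientation: [0.0, 0.632, 0.775, -0.0]
wrist_force: [0.0, -0.2, -5.4]
finger_gap: 0.0106
grip_force: 79.2
```

jog_arm([
  [[-0.083,-0.037,-0.001,0,0,0.0002,255],[-0.078,-0.034,-0.001,0,0,0.0001,255],[-0.072,-0.032,-0.001,0,0,0.0002,255],[-0.065,-0.028,-0.001,0,0,0.0002,255],[-0.058,-0.025,-0.001,0,0,0.0001,255],[-0.049,-0.022,0,0,0,0.0001,255],[-0.039,-0.017,-0.001,0,0,0.0001,255],[-0.03,-0.013,0,0,0,0.0001,255],[-0.018,-0.008,0,0,0,0,255],[-0.006,-0.002,0,0,0,0,255],[0,0,0,0,0,0,255],[0,0,0,0,0,0,255]],
])

```text
clock: 25.35
tcp_pos: [0.5017, -0.2489, 0.1798]
orientation: [-0.0, 0.632, 0.775, 0.0]
wrist_force: [0.2, -1.1, -5.3]
finger_gap: 0.0106
grip_force: 79.2
```

Run:
```python
from fit import *
from plan import *
c=cam('top'); d,r,g=masks(c)
print('tray',quad(c,g,.035)); 
k=spotter.cut_out('mat','top'); print(quad(c,k[0]['region'],.004) if k else None)
cv2.imwrite('pics/r1.png',cv2.resize(c['pixels'][120:320,100:380,::-1],(800,571),interpolation=cv2.INTER_CUBIC))
s,p,r=state(); print(p)
p1=np.array([.5015,-.2495,.086]); rows(p,r,p1,Rt(11.5),14,255)
```

```text
tray (array([474. , 233.7]), array([199.1, 235.6]), -12.58)
(array([ 505.8, -245.5]), array([147.8, 292.4]), 9.9)
[ 0.50171416 -0.24887872  0.17989816]
[[0,0,0.005,0,0,0,255],[0,0,0.016,0,0,0,255],[0,0,0.023,0,0,0,255],[0,0,0.03,0,0,0.0001,255],[-0.001,0,0.036,0,0,0,255],[0,-0.001,0.038,0,0,0,255],[0,0,0.04,0,0,0,255],[0,0,0.04,0,0,0.0001,255],[-0.001,0,0.038,0,0,0,255],[0,0,0.035,0,0,0,255],[0,0,0.03,0,0,0,255],[0,0,0.024,0,0,0.0001,255],[0,0,0.015,0,0,0,255],[0,0,0.006,0,0,0,255]]
```

View pics/r1.png

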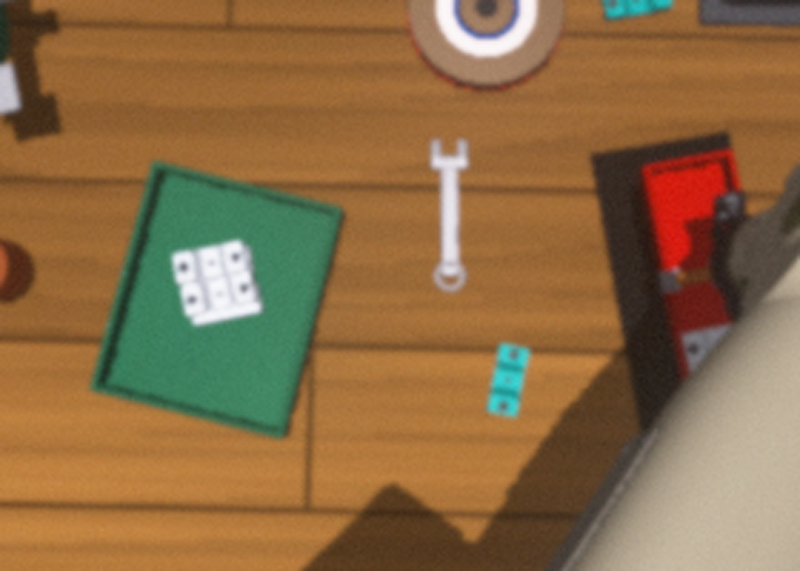

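The tray is where it was. It holds a tidy stack at about (215,282), and two saddles remain in the tote. I'll set the tote down.

jog_arm([
  [[0,0,0.005,0,0,0,255],[0,0,0.016,0,0,0,255],[0,0,0.023,0,0,0,255],[0,0,0.03,0,0,0,255],[0,0,0.036,0,0,0,255],[0,0,0.038,0,0,0,255],[0,0,0.04,0,0,0,255],[0,0,0.04,0,0,0,255],[0,0,0.038,0,0,0,255],[0,0,0.035,0,0,0,255],[0,0,0.03,0,0,0,255],[0,0,0.024,0,0,0,255],[0,0,0.015,0,0,0,255],[0,0,0.006,0,0,0,255],[0,0,0.003,0,0,0,255],[0,0,0.003,0,0,0,255],[0,0,0.003,0,0,0,255],[0,0,0,0,0,0,255]],
])

```text
clock: 27.25
tcp_pos: [0.5017, -0.2495, 0.0838]
orientation: [0.0, 0.633, 0.774, -0.0]
wrist_force: [1.1, -0.3, -3.9]
finger_gap: 0.0108
grip_force: 79.2
```

jog_arm([
  [[0,0,0.002,0,0,0,255],[0,0,0.001,0,0,0,255],[0,0,0,0,0,0,255]],
])

```text
clock: 27.55
tcp_pos: [0.502, -0.2495, 0.0833]
orientation: [0.0, 0.633, 0.774, 0.0]
wrist_force: [0.4, 1.0, -2.3]
finger_gap: 0.0105
grip_force: 79.5
```

Partly supported; a touch lower, then open, and rise.

jog_arm([
  [[0,0,0.002,0,0,0,255],[0,0,0.001,0,0,0,255],[0,0,0,0,0,0,255],[0,0,0,0,0,0,190],[0,0,0,0,0,0,130],[0,0,0,0,0,0,60],[0,0,0,0,0,0,0],[0,0,0,0,0,0,0],[0,0,0,0,0,0,0],[0,0,0,0,0,0,0],[0,0,0,0,0,0,0]],
])

```text
clock: 28.65
tcp_pos: [0.5016, -0.2494, 0.0821]
orientation: [0.0, 0.633, 0.774, -0.0]
wrist_force: [0.4, -0.8, 1.4]
finger_gap: 0.0855
grip_force: 0.0
```

jog_arm([
  [[0,0,-0.02,0,0,0,0],[0,0,-0.05,0,0,0,0],[0,0,-0.08,0,0,0,0],[0,0,-0.1,0,0,0,0],[0,0,-0.1,0,0,0,0],[0,0,-0.08,0,0,0,0],[0,0,-0.05,0,0,0,0],[0,0,-0.02,0,0,0,0],[0,0,0,0,0,0,0]],
])

```text
clock: 29.55
tcp_pos: [0.5019, -0.2496, 0.2078]
orientation: [0.001, 0.633, 0.774, 0.0]
wrist_force: [0.3, -0.5, -0.3]
finger_gap: 0.0854
grip_force: 0.0
```

Run:
```python
from plan import *
s,p,r=state(); rows(p,r,np.array([.222,-.53,.231]),R.from_quat([.9804,.1971,0,0]),16,0)
```

```text
[[-0.01,-0.015,-0.001,0,0,0.0049,0],[-0.028,-0.041,-0.003,0,0,0.0139,0],[-0.047,-0.063,-0.005,0,0,0.0216,0],[-0.067,-0.076,-0.006,0.0001,0,0.028,0],[-0.086,-0.084,-0.007,0,0,0.0331,0],[-0.105,-0.083,-0.007,0,0,0.037,0],[-0.122,-0.075,-0.009,0.0001,0,0.0395,0],[-0.134,-0.061,-0.008,0,0,0.0408,0],[-0.142,-0.043,-0.009,0.0001,0,0.0408,0],[-0.141,-0.024,-0.008,0,0,0.0396,0],[-0.134,-0.006,-0.008,0.0001,0,0.0369,0],[-0.119,0.008,-0.007,0,0.0001,0.0331,0],[-0.1,0.018,-0.006,0,0,0.028,0],[-0.076,0.02,-0.005,0,0,0.0216,0],[-0.047,0.016,-0.003,0,0,0.0139,0],[-0.017,0.007,-0.001,0,0,0.0049,0]]
```

Clear the view, to check the placing.

jog_arm([
  [[-0.01,-0.015,-0.001,0,0,0.0049,0],[-0.028,-0.041,-0.003,0,0,0.0139,0],[-0.047,-0.063,-0.005,0,0,0.0216,0],[-0.067,-0.076,-0.006,0,0,0.028,0],[-0.086,-0.084,-0.007,0,0,0.0331,0],[-0.105,-0.083,-0.007,0,0,0.037,0],[-0.122,-0.075,-0.009,0,0,0.0395,0],[-0.134,-0.061,-0.008,0,0,0.0408,0],[-0.142,-0.043,-0.009,0,0,0.0408,0],[-0.141,-0.024,-0.008,0,0,0.0396,0],[-0.134,-0.006,-0.008,0,0,0.0369,0],[-0.119,0.008,-0.007,0,0,0.0331,0],[-0.1,0.018,-0.006,0,0,0.028,0],[-0.076,0.02,-0.005,0,0,0.0216,0],[-0.047,0.016,-0.003,0,0,0.0139,0],[-0.017,0.007,-0.001,0,0,0.0049,0],[0,0,0,0,0,0,0]],
])

```text
clock: 31.25
tcp_pos: [0.2211, -0.5298, 0.23]
orientation: [-0.0, 0.98, 0.197, 0.0]
wrist_force: [0.4, -0.4, -0.5]
finger_gap: 0.0854
grip_force: 0.0
```

```bash
python3 fit2.py | head -3
python3 - <<'E'
from fit import *
c=cam('top'); d,r,g=masks(c); print('mat',quad(c,d,.004),'tray',quad(c,g,.035))
s=cam('scene')
a=cv2.resize(c['pixels'][150:300,110:380,::-1],(540,300),interpolation=cv2.INTER_CUBIC)
b=cv2.resize(s['pixels'][130:310,170:430,::-1],(540,374)[0:2],interpolation=cv2.INTER_CUBIC)[:300]
cv2.imwrite('pics/f.png',np.vstack([a,b]))
E
```

```text
tote 0.034 (array([ 505.8, -251.5]), array([ 92.3, 228. ]), 11.16)
tote 0.046 (array([ 505.3, -249.2]), array([ 91.5, 225.9]), 11.16)
grip (array([ 504.7, -248.9]), array([12.5, 87.2]), -78.71) 129
mat (array([ 502.4, -250.8]), array([144.9, 292.6]), 11.54) tray (array([473.4, 233.6]), array([198.5, 235.4]), -12.86)
```

View pics/f.png

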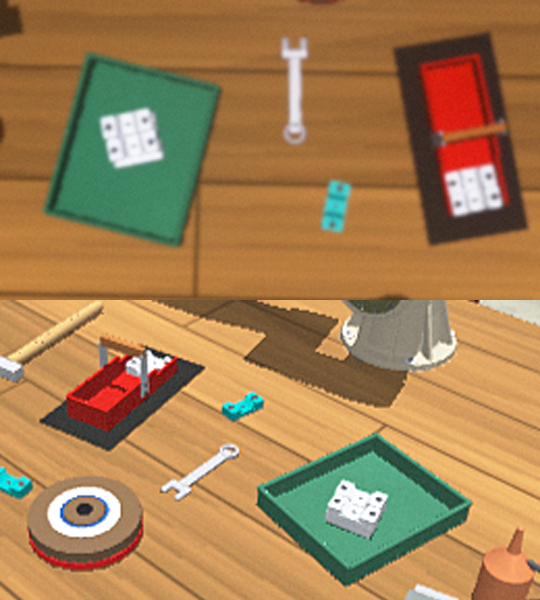

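The tote is at (505,-249) mm and 11.2°, and the mat is at (502,-251) mm and 11.5°. Two saddles are inside the tote and four are stacked in the tray, which hasn't moved. I'll hand it in.

```bash
python3 -c "from workcell import ticket; print(ticket.hand_in())"
```

```text
the job is handed in; nothing more can be done
None
```

The job is handed in (no verdict came back): by camera and weight, four saddles slid into the tray at about 26.5° (three plus the allowed fourth), two are still in the tote, and it stands released within about 3 mm and 0.5° of its mat's middle; the tray did not move.

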